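# Hold the damp box lid at the marker

## Task

Take the unfired cup off the lid of the damp box and stand it upright on the plywood ware board; it is fragile, so grip it lightly (no more than about 30 N on each side) and set it down softly. Then lift the lid by its bar handle until it is level with the red marker arm on its side, and finish while still holding the lid there with the fingers, because it falls shut by itself. Leave the marker and all the other things where they are.

Things in the scene. Friction and masses are not known exactly. Their poses are not given: they have to be found in the camera images.
- cup: cream unfired clay cup, straight sided and open at the top, without a handle: 56 mm across, 80 mm high, wall 4 mm, about 0.16 kg. Origin at the centre of its underside, z up. It starts upright on top of the closed lid. It breaks if the forces of the two fingers on it add up to more than 70 N (gripping at 30 N makes 60 N), or if it meets the board with more than 40 N
- ware_board: fixed plywood board lying flat on the table, 240 x 240 x 14 mm. Origin at the centre of its underside (its top is 14 mm higher), z up. The bowl and the tumbler stand near the corners of its +x half (about 75 mm along x, 60 mm to either side); its -x half is free. It lies either left or right of the box
- damp_box: fixed blue box, 250 (x) x 300 (y) x 115 mm, with the grey lid on it (lid top at 127 mm). Origin at the centre of its underside; its -x side, with the handle, faces the robot, its +x side carries the hinge. On its -y side stands a white graduated quadrant (centre on the hinge, radius 145 mm) and the red marker arm
- lid (a joint): opening angle of the lid, rad: 0 closed (as it starts), grows as the handle edge rises, stop at 1.3. The lid is a 250 x 300 x 12 mm grey plate of about 0.8 kg, hinge almost without friction: it falls shut when let go
- lid_handle (a point): middle of the lid's steel bar handle: a round bar 10 mm thick, straight along y for 140 mm, in the plane of the lid and 45 mm in front of its -x edge (45 mm clear of the box, 121 mm above the table when shut). Axes are the lid's: at angle 0 those of the box, turning with it about +y as it opens
- lid_hinge (a point): middle of the hinge line at the lid's far edge, 121 mm above the table; the hinge runs along the y axis. The handle bar moves round it at a radius of 295 mm
- marker (a joint): angle of the red marker arm about the same hinge line, rad, counted as for the lid: the lid is at the mark when joint lid equals joint marker. It is stiff and stays where it was set (0.35 to 0.78)
- marker_tip (a point): middle of the red block at the end of the marker arm, 175 mm from the hinge line and 18 mm outside the box's -y side. Axes as for the lid: those of the box, turned about +y by the marker's angle
- bisque_bowl: bystander, to be left alone: small clay bowl, 80 mm across, 45 mm high; origin at its underside
- tumbler: bystander, to be left alone: small cream tumbler, 52 mm across, 60 mm high; origin at its underside
- glaze_jar: bystander, to be left alone: jar with red cap, 72 mm across, 100 mm high; origin at its underside
- tape: bystander, to be left alone: ring of tape lying flat, 90 mm across, 24 mm high; origin at its underside
- mug: bystander, to be left alone: white mug, 76 mm across without its handle, 85 mm high; origin at its underside
- brush: bystander, to be left alone: paint brush lying on the table; origin at its underside
- slip_pot: bystander, to be left alone: grey pot, 64 mm across, 70 mm high; origin at its underside
- spatula: bystander, to be left alone: spatula lying on the table; origin at its underside

How it is judged (in metres and radians):
On the way:
1. the cup stands upright on the ware board, let go (x of cup in the frame of ware_board between -0.11 and 0.11 m and y of cup in the frame of ware_board between -0.11 and 0.11 m and z of cup in the frame of ware_board between 0.008 and 0.02 m and angle between cup's own z axis and vertical below 0.12 rad and contact force between cup and the arm below 0.1 N and contact force between cup and the fingers below 0.1 N and linear speed of cup below 0.03 m/s), for 0.2 s.
At the end, for the whole second after the job is handed in: The cup stands upright and untouched on the ware board; the lid is within 0.07 rad (4 degrees) of the marker's angle, still, and held up by the fingers (contact force above 1 N) (all of step 1 and angle between the x axis of lid_handle and the x axis of marker_tip, either way round below 0.07 rad and value of joint lid above 0.25 rad and velocity of joint lid between -0.05 and 0.05 rad/s and contact force between lid and the fingers above 1 N); the arm keeps its last pose, push and grip.
It fails at once if the cup is damaged: the two fingers' forces on it add up to over 70 N, it meets the board with over 40 N, or it tips over (contact force between cup and the fingers above 70 N or contact force between cup and ware_board above 40 N or angle between cup's own z axis and vertical above 0.8 rad).
It fails at once if the lid is opened before the cup is off it and on the board (value of joint lid above 0.1 rad and not (z of cup in the frame of ware_board below 0.03 m and x of cup in the frame of ware_board between -0.11 and 0.11 m and y of cup in the frame of ware_board between -0.11 and 0.11 m)).
It fails at once if the marker is moved (distance of marker_tip from where it was at the start of the episode above 0.012 m).
It fails at once if another thing is disturbed (distance of any of bisque_bowl, tumbler, glaze_jar, tape, mug, brush, slip_pot, spatula from where it was at the start of the episode above 0.03 m).
It also fails if it takes over 64 s, if anything falls off the work surface, if the arm or the gripper's body presses on something with over 40 N, if the wrist force passes 120 N, or if a joint passes its speed limit or range.

## Robot

A 6-joint arm with a two-finger parallel gripper is mounted at the origin on the work surface. World frame = base frame: x ahead of the robot, y to its left, z up, the work surface at z = 0. Lengths are in m, angles in degrees, forces in N, time in s.
With the tool pointing down it reaches from about 0.325 to 0.85 m from the base axis. Payload 15.5 kg.
Tool frame: the origin (TCP) lies at the very end of the fingers, on their centre line; the grasp point (between the pads) lies arm.grip_depth behind it (arm.grip_depth is the distance from the TCP to the grasp point, in m); z points along the fingers, y is the line along which they close (so a half turn about z gives the same grasp; the last joint's range is limited). The gripper opens to 91 mm and grips with 3 to 60 N. Pads are 32 mm wide; open, the fingers measure 118 mm over their backs; the gripper's body (76 mm by 178 mm) begins 60 mm behind the grasp point.
Start: joints at [57.725, 28.281, 77.091, -0, 74.628, -5.472], TCP at [0.282, 0.558, 0.189] pointing down, gripper open.
Joint ranges: [-166.48, 166.48], [-47.26, 123.95], [12.59, 153.08], [-70.14, 250.14], [6.76, 159.57], [-176.63, 176.63]. Speed limits (degrees/s): [108.29, 108.29, 147.25, 172.46, 172.46, 172.46].

## Interface

Orientations are given as a 3x3 rotation matrix whose columns are the frame's x, y, z axes.
In Python, from rig import arm gives the robot as it stands. Calls block until the motion is done:
- arm.move_to(position, orientation): joint-space move of the TCP to a pose.
- arm.move_l(position, orientation=None, feed=0.15): straight line of the TCP; orientation=None keeps the orientation; feed is the mean speed in m/s.
- arm.move_joints(angles): joint-space move.
- arm.grip(opening): finger opening in m; the grip force is fixed at half the most; returns when the fingers have stopped.
- arm.sleep(seconds).
- arm.solve_ik(position, orientation): joint angles nearest the present ones, or None.
- arm.snapshot(name): name is "scene" or "top" or "wrist"; returns the picture (384x512x3 uint8, red, green, blue); there is no depth.
- arm.get_calibration(name): a dict with "intrinsics" (3x3 intrinsics, pixels), "cam_to_world" (4x4, takes a point from camera to world coordinates). Camera axes: x right, y down, z forward; pixel columns grow to the right and rows downward; lengths in m; the calibration is good to about 2 mm. A picture is of the moment at which its call begins: read the wrist's pose just before it. get_calibration takes no time and is no camera call; for the wrist camera it gives the pose at the moment of the call.
A pose or a line that the arm cannot do raises arm.Unreachable and nothing moves.
- arm.sign_off(): hands the job in; it is judged then, once.
Readings, each from a call of its own:
- arm.current_t(): time.
- arm.current_joint_positions(): joint angles.
- arm.current_dq(): joint speeds.
- arm.current_tau(): joint torques, N m.
- arm.current_ee_pos(): TCP position.
- arm.current_tool_rot(): TCP orientation.
- arm.current_force(): force on the tool from outside, world axes, zero at the start.
- arm.current_torque(): the same for the moment, N m.
- arm.current_width(): finger opening in m.
- arm.current_grasp_force(): force on a finger pad.
Only numpy, scipy, OpenCV 4.12 (cv2) and the standard library are available. Lean on these libraries where they do the work, as an engineer would, in place of code of your own. Each camera call takes 0.05 s, during which the arm holds its last target. There are 200 camera calls.

## Working session

There is one attempt and no reset: what is moved stays moved. The work goes in short steps, each a Python script; the robot and the scene stay as the last script left them, time stands still between calls to the robot, and variables do not carry over. Pictures are saved under pics/ and viewed, at most 10 in all, crops included, and the job is handed in when it is done.

```bash
mkdir -p pics; ls
python3 - <<'E'
from rig import arm
import cv2,numpy as np
np.set_printoptions(precision=4,suppress=True)
for n in("scene","top"):
    im=arm.snapshot(n); cv2.imwrite(f"pics/{n}0.png",im[:,:,::-1]); c=arm.get_calibration(n)
    print(n,c["intrinsics"].tolist()); print(np.array(c["cam_to_world"]))
print(arm.grip_depth,arm.current_tool_rot(),arm.current_t(),arm.current_width())
E
```

```text
pics
scene [[404.150705976541, 0.0, 258.95047105937346], [0.0, 404.150705976541, 192.1380823517986], [0.0, 0.0, 1.0]]
[[ 0.6266  0.5688 -0.5327  1.3178]
 [ 0.7793 -0.4486  0.4376 -0.6519]
 [ 0.01   -0.6894 -0.7243  1.2236]
 [ 0.      0.      0.      1.    ]]
top [[485.0163136593315, 0.0, 257.6050856182935], [0.0, 485.0163136593315, 189.9667899949253], [0.0, 0.0, 1.0]]
[[ 0.0106 -0.9888  0.1487  0.2799]
 [-0.9996 -0.0147 -0.026   0.0278]
 [ 0.0279 -0.1484 -0.9885  1.574 ]
 [ 0.      0.      0.      1.    ]]
0.0188 [[-0.8926  0.4509 -0.0005]
 [ 0.4509  0.8926 -0.0009]
 [ 0.0001 -0.001  -1.    ]] 0.1 0.09147178517702412
```

View pics/scene0.png

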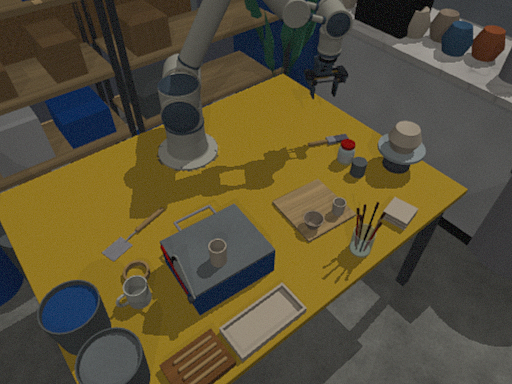

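View pics/top0.png

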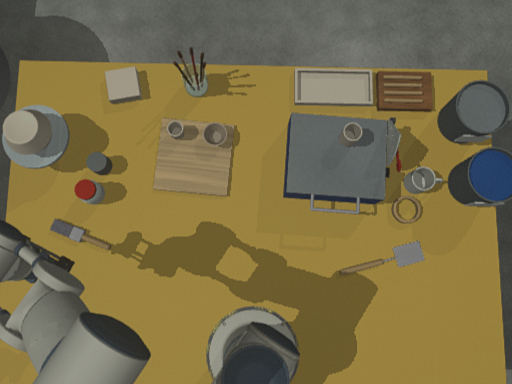

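The scene view shows the box with the cup at about (217,250), the red marker on its near-left side at (172,260), and the board at (315,210). In the top view the lid spans (290,115)-(388,202), the cup rim is at (353,130), the handle bar at (312..358,210), the board at (195,158), and the red marker at (398,160).

```bash
cat > h.py <<'E'
from rig import arm
import cv2,numpy as np
np.set_printoptions(precision=4,suppress=True)
def ray(c,uv):
    K=np.array(c["intrinsics"]);T=np.array(c["cam_to_world"])
    d=T[:3,:3]@np.linalg.solve(K,[uv[0],uv[1],1.]);return T[:3,3],d/np.linalg.norm(d)
def onz(c,uv,z):
    o,d=ray(c,uv);return o+d*(z-o[2])/d[2]
def onplane(c,uv,p,n):
    o,d=ray(c,uv);return o+d*((p-o)@n)/(d@n)
def blobs(m,amin):
    cs,_=cv2.findContours(m.astype(np.uint8),cv2.RETR_EXTERNAL,cv2.CHAIN_APPROX_NONE)
    return sorted([c for c in cs if cv2.contourArea(c)>=amin],key=cv2.contourArea,reverse=True)
E
python3 - <<'E'
from h import *
im=cv2.imread("pics/top0.png");hsv=cv2.cvtColor(im,cv2.COLOR_BGR2HSV);c=arm.get_calibration("top")
for p in [(320,150),(337,200),(195,160),(353,132),(336,211),(398,160),(388,185),(353,125)]: print(p,hsv[p[1],p[0]])
s=cv2.imread("pics/scene0.png");hs=cv2.cvtColor(s,cv2.COLOR_BGR2HSV)
for n,h in(("top",hsv),("scene",hs)):
    H,S,V=cv2.split(h)
    red=((H<8)|(H>172))&(S>130)&(V>60)
    for b in blobs(red,1): print(n,"red",b[:,0].mean(0),cv2.boundingRect(b),cv2.contourArea(b))
cv2.imwrite("pics/z1.png",np.hstack([cv2.resize(im[100:225,275:415],None,fx=3,fy=3,interpolation=2)[:375],cv2.resize(s[190:315,145:270],None,fx=3,fy=3,interpolation=2)]))
E
```

```text
(320, 150) [ 85  15 102]
(337, 200) [111  76  57]
(195, 160) [ 19  92 153]
(353, 132) [24 36 71]
(336, 211) [105   8 124]
(398, 160) [  3 185 106]
(388, 185) [ 23 144 106]
(353, 125) [21 41 88]
top red [ 85.0727 189.2182] (75, 180, 21, 20) 287.5
top red [397.9231 160.7436] (397, 151, 4, 20) 33.5
top red [192.5  59.5] (192, 55, 2, 10) 2.0
scene red [347.2222 144.    ] (341, 139, 14, 11) 104.0
scene red [173.9167 269.5   ] (161, 246, 27, 48) 59.0
scene red [370.5 238. ] (369, 237, 4, 3) 2.0
scene red [356.6471 228.2353] (356, 224, 2, 9) 1.5
scene red [372.5 234. ] (372, 233, 2, 3) 1.0
scene red [478.    56.25] (477, 56, 3, 2) 1.0
```

View pics/z1.png

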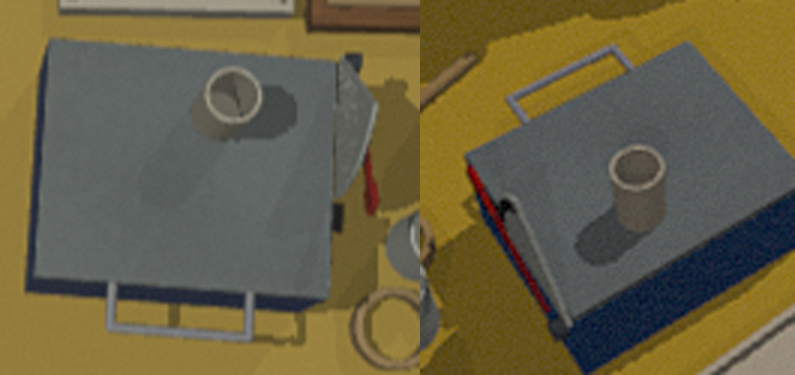

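The crop shows, in top-image pixels, lid corners near (291.7,113.3), (386.7,120.7), (384,200) and (286.7,192.3). The cup rim centre is at (352.7,132.3) and the bar ends are at (311,210) and (358,213). The marker arm shows as a red strip in both views.

Run:
```python
from h import *
im=cv2.imread("pics/top0.png");hsv=cv2.cvtColor(im,cv2.COLOR_BGR2HSV);c=arm.get_calibration("top")
H,S,V=cv2.split(hsv)
print("lid",[onz(c,p,.127)[:2] for p in [(291.7,113.3),(386.7,120.7),(384,200),(286.7,192.3)]])
print("bar",[onz(c,p,.121)[:2] for p in [(311,209.7),(358,212.7)]])
print("cup",onz(c,(352.7,132.3),.207))
w=(H>10)&(H<25)&(S<115)&(V>120); roi=np.zeros_like(w);roi[110:205,145:245]=1
b=blobs(w&roi,500)[0]; q=cv2.boxPoints(cv2.minAreaRect(cv2.convexHull(b)))
print("board",q,[onz(c,p,.014)[:2] for p in q])
# move up over for wrist look at the board/box
R=np.array([[1,0,0],[0,-1,0],[0,0,-1.]])
for p in([.45,-.12,.42],): print(arm.solve_ik(p,R),arm.solve_ik(p,np.diag([-1,1,-1.])))
T=np.linalg.inv(np.vstack([np.column_stack([arm.current_tool_rot(),arm.current_ee_pos()]),[0,0,0,1]]))@np.array(arm.get_calibration("wrist")["cam_to_world"]);print(T,arm.get_calibration("wrist")["intrinsics"])
```

```text
lid [array([ 0.7393, -0.1133]), array([ 0.7212, -0.4093]), array([ 0.4725, -0.3938]), array([ 0.4917, -0.0982])]
bar [array([ 0.4406, -0.1724]), array([ 0.4334, -0.3151])]
cup [ 0.6599 -0.284   0.207 ]
board [[152.726  188.6027]
 [160.3754 115.9342]
 [233.5644 123.6384]
 [225.9151 196.3068]] [array([0.514 , 0.3262]), array([0.7576, 0.3114]), array([0.7358, 0.0689]), array([0.4923, 0.0893])]
[-22.2839   6.0785  74.2984  -0.      99.6231  67.7161] [ -22.2839    6.0785   74.2984   -0.       99.6231 -112.2839]
[[-0.001  -0.9695 -0.245   0.069 ]
 [ 1.     -0.0008 -0.001  -0.001 ]
 [ 0.0008 -0.245   0.9695 -0.1958]
 [ 0.      0.      0.      1.    ]] [[297.6627   0.     255.414 ]
 [  0.     297.6627 187.2581]
 [  0.       0.       1.    ]]
```

```bash
cat >> h.py <<'E'
yaw=np.deg2rad(-3.6);cy,sy=np.cos(yaw),np.sin(yaw)
RB=np.array([[cy,-sy,0],[sy,cy,0],[0,0,1.]])
BOX=np.array([.6062,-.2537,0])          # lid centre
HINGE=BOX+RB@[.125,0,.121]
RT=RB@np.array([[0,-1,0],[-1,0,0],[0,0,-1.]])  # tool: x=-y_box, y=-x_box, down
def Ry(t): return np.array([[np.cos(t),0,np.sin(t)],[0,1,0],[-np.sin(t),0,np.cos(t)]])
def mark(c,uv):
    p=onplane(c,uv,HINGE+RB@[0,-.168,0],RB[:,1]);l=RB.T@(p-HINGE);return l,np.hypot(l[0],l[2]),np.arctan2(l[2],-l[0])
E
python3 - <<'E'
from h import *
for n,uv in(("scene",(161,247)),("scene",(163,252)),("scene",(175,271)),("top",(399.5,168)),("top",(398,160))): print(n,uv,mark(arm.get_calibration(n),uv))
print(RB.T@(np.array([.6599,-.284,0])-BOX))
# reach checks
for t in(0,.35,.6,.78):
  for k in(0,.5,1):
    Rt=RB@Ry(k*t)@RB.T@RT; p=HINGE+RB@Ry(t)@[-.295,0,0]+Rt[:,2]*arm.grip_depth
    print(t,k,p,arm.solve_ik(p,Rt))
def ori(phi): # tilt about box x so camera looks to +y
    c,s=np.cos(phi),np.sin(phi); return RB@np.array([[1,0,0],[0,c,-s],[0,s,c]])@RB.T@RT
arm.move_to([.60,-.15,.36],RT)
c=arm.get_calibration("wrist");im=arm.snapshot("wrist");cv2.imwrite("pics/w1.png",im[:,:,::-1]);np.save("w1.npy",c["cam_to_world"])
for phi in(.5,.35,.2):
    try:
        arm.move_to([.58,-.45,.36],ori(phi));break
    except arm.Unreachable as e: print(phi,e)
c=arm.get_calibration("wrist");im2=arm.snapshot("wrist");np.save("w2.npy",c["cam_to_world"]);cv2.imwrite("pics/w2.png",im2[:,:,::-1])
cv2.imwrite("pics/w12.png",cv2.resize(np.hstack([im,im2])[:,:,::-1],(800,300),interpolation=3))
print(phi,arm.current_t(),arm.current_joint_positions())
E
```

```text
scene (161, 247) (array([-0.1542, -0.168 ,  0.0879]), np.float64(0.1774906459338289), np.float64(0.5183950615733403))
scene (163, 252) (array([-0.1469, -0.168 ,  0.0702]), np.float64(0.16276777502993273), np.float64(0.4457696820556675))
scene (175, 271) (array([-0.0683, -0.168 ,  0.0644]), np.float64(0.09386659009118418), np.float64(0.7565290019541359))
top (399.5, 168) (array([-0.1645, -0.168 ,  0.0842]), np.float64(0.18476113847889894), np.float64(0.473245576985075))
top (398, 160) (array([-0.1372, -0.168 ,  0.0678]), np.float64(0.15301146591237244), np.float64(0.458805688806266))
[ 0.0555 -0.0269  0.    ]
0 0 [ 0.4365 -0.243   0.1022] [-35.9564  24.7873 100.467   -0.      54.7457 147.6436]
0 0.5 [ 0.4365 -0.243   0.1022] [-35.9564  24.7873 100.467   -0.      54.7457 147.6436]
0 1 [ 0.4365 -0.243   0.1022] [-35.9564  24.7873 100.467   -0.      54.7457 147.6436]
0.35 0 [ 0.4544 -0.2441  0.2034] [-34.8848  18.6025  91.1374  -0.      70.2601 148.7152]
0.35 0.5 [ 0.4511 -0.2439  0.2036] [-31.6091  23.5797  83.852   -4.7425  81.4693 153.06  ]
0.35 1 [ 0.448  -0.2437  0.2045] [-29.0006  29.0394  76.8673  -8.465   92.3174 155.6155]
0.6 0 [ 0.488  -0.2463  0.2688] [-33.039   17.8308  81.3786  -0.      80.7906 150.561 ]
0.6 0.5 [ 0.4824 -0.2459  0.2696] [-28.3648  27.1701  68.7255  -7.215   99.7178 154.992 ]
0.6 1 [ 0.4774 -0.2456  0.2721] [-25.1988  37.2249  57.2803 -13.5259 117.2931 155.6104]
0.78 0 [ 0.5216 -0.2484  0.3097] [-31.3822  19.0902  73.1521  -0.      87.7577 152.2178]
0.78 0.5 [ 0.5145 -0.2479  0.3111] [-26.1724  31.8693  55.8757  -9.1071 112.7795 155.4176]
0.78 1 [ 0.5085 -0.2476  0.3151] [-23.0342  45.302   40.9469 -19.3588 135.0966 151.9443]
0.5 4.225 [-51.8338  48.4154  18.7724  25.3797 132.0257 145.5865]
```

View pics/w12.png

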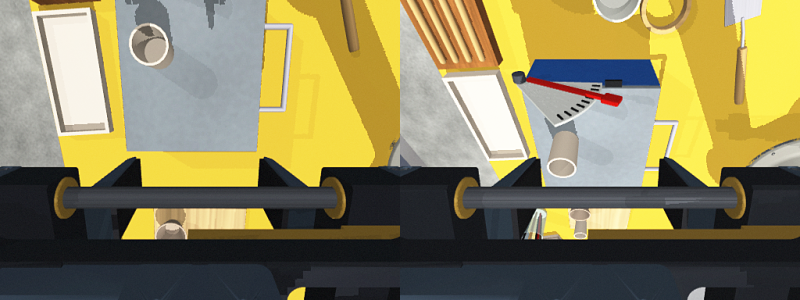

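The left wrist view shows the cup rim at about (192,56) full-size pixels and the bar at right. The right view shows the whole red marker arm, from the hinge at about (152,97) to the tip block at about (271,128).

Run:
```python
from h import *
K=arm.get_calibration("wrist")["intrinsics"]
c1=dict(intrinsics=K,cam_to_world=np.load("w1.npy"));c2=dict(intrinsics=K,cam_to_world=np.load("w2.npy"))
im=cv2.imread("pics/w2.png");H,S,V=cv2.split(cv2.cvtColor(im,cv2.COLOR_BGR2HSV))
b=blobs(((H<8)|(H>172))&(S>150)&(V>80),50)[0];P=b[:,0].astype(float)
r=cv2.minAreaRect(b);print("red",cv2.boundingRect(b))
# block = wide end: fat part
m=np.zeros(im.shape[:2],np.uint8);cv2.drawContours(m,[b],-1,1,-1)
for k in(5,7,9):
    e=cv2.erode(m,np.ones((k,k)));ys,xs=np.nonzero(e)
    if len(xs)and np.ptp(xs)<40: uv=(xs.mean(),ys.mean());print(k,uv,mark(c2,uv));break
ys,xs=np.nonzero(m)
L=np.array([mark(c2,(x,y))[0] for x,y in zip(xs,ys)]);q=L[:,[0,2]]
vx,vy,_,_=cv2.fitLine(q.astype(np.float32),cv2.DIST_HUBER,0,.01,.01).ravel();print("arm line angle",np.arctan2(-vy,vx),q.min(0),q.max(0))
# cup rim in w1
im=cv2.imread("pics/w1.png");g=cv2.cvtColor(im,cv2.COLOR_BGR2HSV);print([g[y,x] for x,y in((192,34),(168,56),(192,56),(230,100))])
H,S,V=cv2.split(g);m=((H>8)&(H<25)&(S>20)&(S<130));m[:, :160]=0;m[:,225:]=0;m[95:]=0
for bb in blobs(m,100):
    (x,y),rad=cv2.minEnclosingCircle(bb);print((x,y),rad,cv2.boundingRect(bb),onz(c1,(x,y),.207))
cv2.imwrite("pics/w1c.png",cv2.resize(im[20:200,140:400],None,fx=3,fy=3,interpolation=2))
```

```text
red (161, 98, 124, 39)
9 (np.float64(269.06060606060606), np.float64(126.92424242424242)) (array([-0.1542, -0.168 ,  0.0771]), np.float64(0.1724126096913861), np.float64(0.46352799942501216))
arm line angle 0.44310272 [-0.172  0.004] [-0.0142  0.0962]
[array([17, 54, 75], dtype=uint8), array([ 18,  37, 239], dtype=uint8), array([ 19,  42, 189], dtype=uint8), array([ 95,  18, 166], dtype=uint8)]
(189.53501892089844, 54.85019302368164) 25.967552185058594 (168, 29, 45, 52) [ 0.6627 -0.2837  0.207 ]
(202.41709899902344, 65.10233306884766) 23.176387786865234 (188, 44, 35, 45) [ 0.6499 -0.2724  0.207 ]
```

View pics/w1c.png

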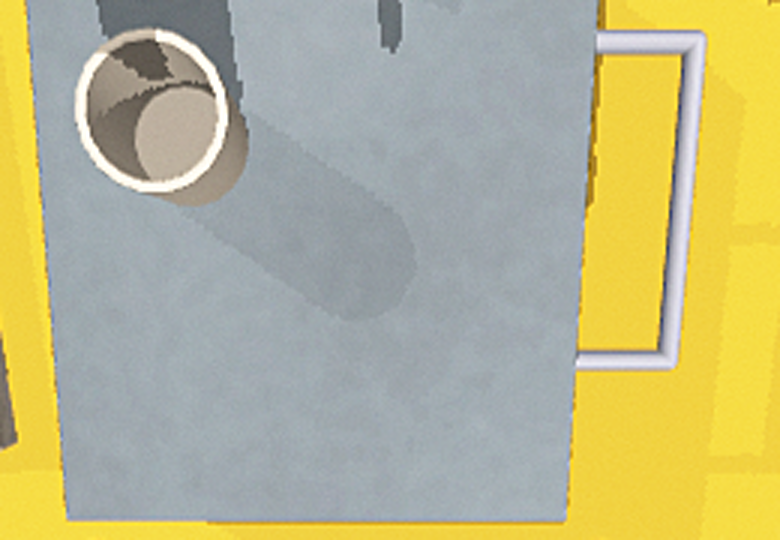

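The zoom puts the rim centre at (190.7,56.7) and the bar corners at (371.7,32.3) and (362.7,140). The marker comes out at about 0.463 rad, with the block at radius 172 mm against the 175 mm given. Next I pick up the cup.

Run:
```python
from h import *
c1=dict(intrinsics=arm.get_calibration("wrist")["intrinsics"],cam_to_world=np.load("w1.npy"))
print("bar",[onz(c1,p,.121) for p in((371.7,32.3),(362.7,140))])
cup=(onz(c1,(190.7,56.7),.207)+[.6599,-.284,.207])/2;print("cup",cup)
arm.move_to([cup[0],cup[1],.33],RT)
arm.move_l([cup[0],cup[1],.157],feed=.12)
print(arm.current_force(),arm.current_ee_pos())
arm.grip(.064);print(arm.current_width(),arm.current_grasp_force(),arm.current_force())
arm.grip(.052);print(arm.current_width(),arm.current_grasp_force(),arm.current_force())
arm.move_l([cup[0],cup[1],.30],feed=.08)
print(arm.current_width(),arm.current_grasp_force(),arm.current_force(),arm.current_t())
cv2.imwrite("pics/s2.png",arm.snapshot("scene")[150:330,120:400,::-1])
```

```text
bar [array([ 0.4341, -0.3122,  0.121 ]), array([ 0.4425, -0.1703,  0.121 ])]
cup [ 0.6608 -0.2829  0.207 ]
[0.3793 0.651  0.234 ] [ 0.6611 -0.2831  0.1578]
0.06403399352131478 0.0 [-0.0499  0.707  -0.1774]
0.05452121358668134 29.985142971854657 [1.0164 0.3005 0.506 ]
0.054996084907400405 29.9814788158983 [ 0.4063  0.271  -1.534 ] 9.5083
```

View pics/s2.png

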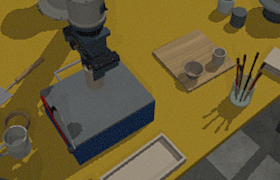

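The cup is up in the fingers and the lid is still shut. Next I place it on the board.

Run:
```python
from h import *
x,y=.568,.202
arm.move_to([x,y,.30],RT)
arm.move_l([x,y,.06],feed=.12);arm.sleep(.2)
f0=arm.current_force()[2];z=.06
while z>.039:
    z-=.001;arm.move_l([x,y,z],feed=.02)
    df=arm.current_force()[2]-f0
    if df>1.5: break
print("contact z",z,arm.current_ee_pos(),df,arm.current_width(),arm.current_t())
arm.grip(.075);arm.sleep(.2);print(arm.current_width(),arm.current_grasp_force(),arm.current_force())
arm.move_l([x,y,.20],feed=.15)
arm.move_to([.52,.10,.36],RT)
cv2.imwrite("pics/s3.png",np.hstack([cv2.resize(arm.snapshot("scene")[150:270,230:390,::-1],None,fx=2.5,fy=2.5),cv2.resize(arm.snapshot("top")[90:210,130:260,::-1],None,fx=2.5,fy=2.5)]))
print(arm.current_t())
```

```text
contact z 0.04299999999999998 [0.5685 0.2021 0.0437] 11.3750684609635 0.05485687776252191 20.9167
0.0748943409731624 0.0 [-0.0412  1.0706  1.1287]
23.725
```

View pics/s3.png

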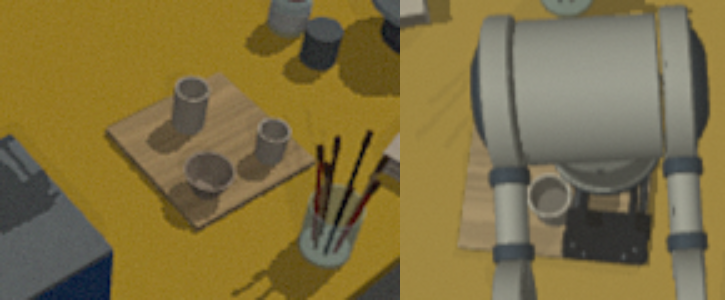

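The cup stands upright on the free half of the board. Next is the handle.

```bash
cat >> h.py <<'E'
BAR=np.array([.4378,-.2425,.121])
PIV=BAR+RB@[.295,0,0]
def pose(t):
    Rt=RB@Ry(t)@RB.T@RT; return PIV+RB@Ry(t)@[-.295,0,0]+Rt[:,2]*arm.grip_depth,Rt
E
python3 - <<'E'
from h import *
p,R=pose(0)
arm.move_to(p+[0,0,.12],R)
arm.grip(.036)
arm.move_l(p,feed=.12);print(arm.current_force())
arm.grip(.004);print(arm.current_width(),arm.current_grasp_force(),arm.current_force())
T=.463
for t in np.linspace(0,T,9)[1:]:
    arm.move_l(*pose(t),feed=.06)
    f=arm.current_force();print(round(t,3),f,arm.current_torque())
    if np.linalg.norm(f)>60: break
arm.sleep(.3);print(arm.current_ee_pos(),pose(T)[0],arm.current_width(),arm.current_grasp_force(),arm.current_t())
cv2.imwrite("pics/s4.png",arm.snapshot("scene")[:,:,::-1]);im=cv2.imread("pics/s4.png")
cv2.imwrite("pics/s4c.png",cv2.resize(im[170:310,120:300],None,fx=4,fy=4,interpolation=2))
E
```

```text
[ 0.046   0.7355 -0.1684]
0.004423352907946415 0.0 [ 0.4167 -0.031   0.2102]
0.058 [-0.2559 -0.3591 -0.5089] [0.0813 0.0785 0.0185]
0.116 [-0.3312 -0.3652  0.7151] [0.1238 0.0478 0.0076]
0.174 [-0.4985  0.9677 -0.4297] [0.0786 0.0032 0.0117]
0.232 [ 0.7067  0.0442 -0.2714] [ 0.0236 -0.0383  0.0315]
0.289 [-0.5185  0.1646 -0.6777] [ 0.0615 -0.0903  0.0362]
0.347 [-0.1802  0.2339 -0.4097] [ 0.0988  0.0046 -0.0344]
0.405 [ 0.0396  0.1288 -0.3263] [ 0.0825 -0.0948 -0.0381]
0.463 [-0.6135 -0.0992 -0.4365] [ 0.0669 -0.1463 -0.0134]
[ 0.4602 -0.2439  0.2359] [ 0.4604 -0.2439  0.2359] 0.004094641878819254 0.0 34.8333
```

View pics/s4c.png

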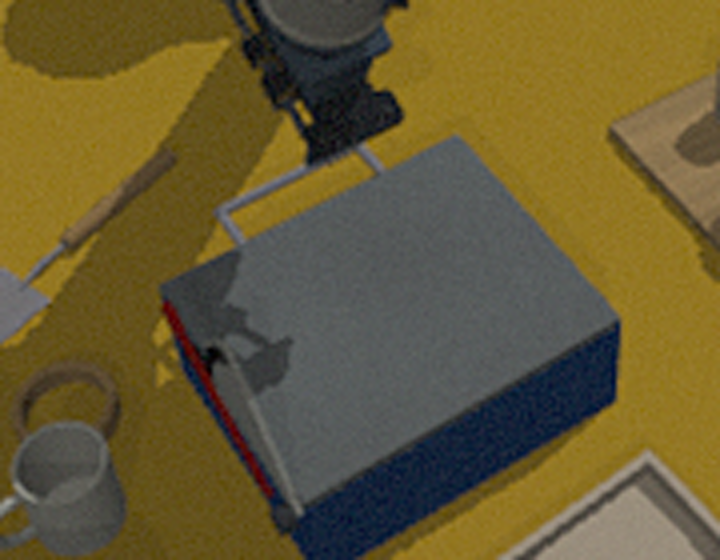

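The fingers closed to 4 mm with no force, so they missed the bar and the lid is still shut. I go back down and look before closing.

Run:
```python
from h import *
p,R=pose(0)
arm.move_to(p+[0,0,.12],R)
arm.grip(.036)
arm.move_l(p,feed=.15);print(arm.current_ee_pos(),p,arm.current_width(),arm.current_force(),arm.current_t())
ims=[]
for n,(y,x) in(("scene",(195,160)),("top",(170,290)),("wrist",(60,180))):
    im=arm.snapshot(n)[:,:,::-1];cv2.imwrite(f"pics/p_{n}.png",im)
    ims.append(cv2.resize(im[150:384,100:412],(400,300)) if n=="wrist" else cv2.resize(im[y:y+60,x:x+80],(400,300),interpolation=2))
cv2.imwrite("pics/p.png",np.vstack([np.hstack(ims[:2]),np.hstack([ims[2],np.zeros_like(ims[2])])]))
```

```text
[ 0.4382 -0.2428  0.1029] [ 0.4378 -0.2425  0.1022] 0.0358630020519928 [-0.0918  0.0119 -0.5114] 37.1
```

View pics/p.png

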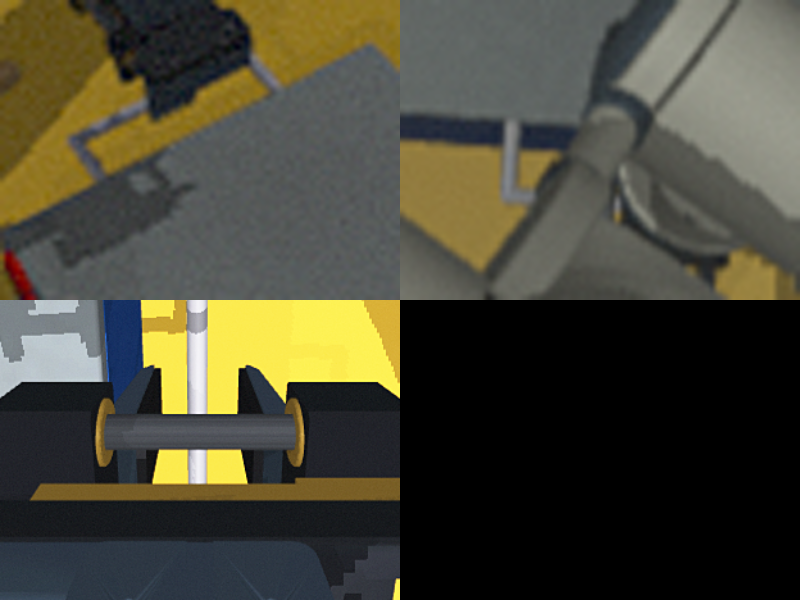

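The wrist view shows the bar centred between the open fingers, so x is right and the miss was in depth or a squeeze-out. I try 10 mm deeper, closing stepwise and checking.

Run:
```python
from h import *
p,R=pose(0)
p=p-[0,0,.010]
arm.move_l(p,feed=.05);print(arm.current_ee_pos(),arm.current_force())
for w in(.016,.007):
    arm.grip(w);print(w,arm.current_width(),arm.current_grasp_force(),arm.current_force(),arm.current_torque(),arm.current_t())
cv2.imwrite("pics/q_w.png",arm.snapshot("wrist")[:,:,::-1])
```

```text
[ 0.4375 -0.2423  0.0918] [ 0.7181 -0.0399 -0.243 ]
0.016 0.015836337758522886 0.0 [0.0849 0.5204 0.7143] [ 0.0447  0.1687 -0.0096] 38.1083
0.007 0.008943318489685381 30.00473141670227 [10.8138  3.2502 -2.3216] [ 0.7571 -1.9299  0.0922] 38.3917
```

Now it holds: 8.9 mm wide at 30 N. I lift along the arc.

```bash
cat >> h.py <<'E'
def pose2(t):
    p,R=pose(t); return p+.010*R[:,2],R
def lidpt(l,t): return PIV+RB@Ry(t)@np.array(l)
E
python3 - <<'E'
from h import *
for t in np.linspace(0,.463,7)[1:]:
    arm.move_l(*pose2(t),feed=.06)
    f=arm.current_force();print(round(t,3),f,arm.current_width(),arm.current_grasp_force())
    if np.linalg.norm(f)>70 or arm.current_grasp_force()<5: break
arm.sleep(.3);print(arm.current_ee_pos(),pose2(.463)[0],arm.current_force(),arm.current_torque(),arm.current_t())
cs=arm.get_calibration("scene")
cv2.imwrite("pics/s5.png",arm.snapshot("scene")[:,:,::-1]);im=cv2.imread("pics/s5.png")
K=np.array(cs["intrinsics"]);Ti=np.linalg.inv(np.array(cs["cam_to_world"]))
for t in(.39,.463,.53):
    for l in([-.25,-.15,.006],[-.25,.15,.006]):
        q=K@(Ti@np.append(lidpt(l,t),1))[:3];print(t,l[1],q[:2]/q[2],(q[:2]/q[2]-[120,150])*4)
cv2.imwrite("pics/s5c.png",cv2.resize(im[150:300,120:320],None,fx=4,fy=4,interpolation=2))
E
```

```text
0.077 [ 9.0569  1.9348 -3.3135] 0.009251392267781794 30.00205099582672
0.154 [10.0743  1.2184 -4.4423] 0.009079121816260236 30.001505613327026
0.232 [ 9.2466 -0.1494 -3.9923] 0.008761201303693506 30.0010085105896
0.309 [ 9.1554  0.1295 -5.1787] 0.009181520725865628 30.000472962856293
0.386 [ 9.0754 -0.0983 -6.4223] 0.009001785663922079 29.99974697828293
0.463 [ 8.4247 -0.3945 -6.0988] 0.009226565367401655 29.999443888664246
[ 0.4574 -0.2438  0.2263] [ 0.456  -0.2436  0.227 ] [ 9.5096 -1.3131 -7.7414] [-0.071  -2.3606  0.0574] 41.9417
0.39 -0.15 [155.4577 226.2384] [141.8307 304.9535]
0.39 0.15 [235.3161 187.5408] [461.2644 150.1632]
0.463 -0.15 [155.6371 224.5666] [142.5484 298.2662]
0.463 0.15 [236.425  185.5575] [465.6999 142.2298]
0.53 -0.15 [155.983 223.321] [143.932  293.2842]
0.53 0.15 [237.6384 183.9886] [470.5538 135.9543]
```

View pics/s5c.png

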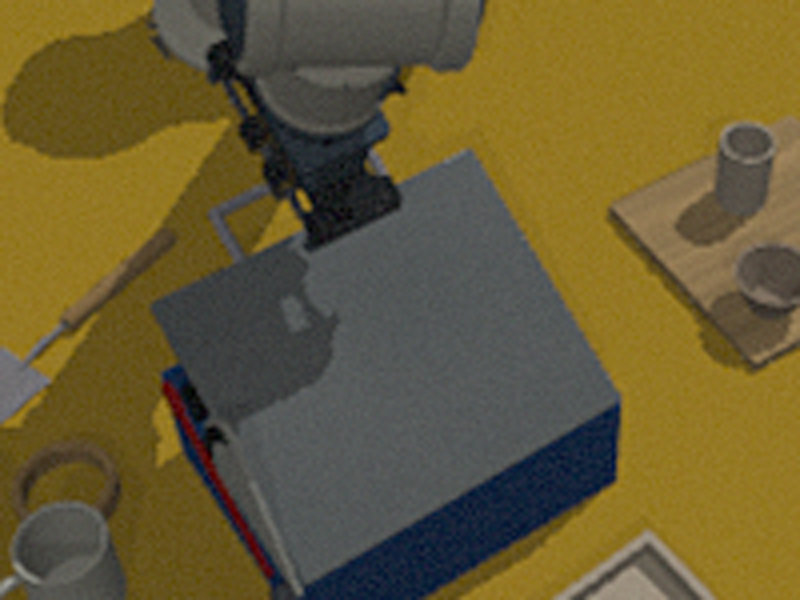

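The lid stands raised in the fingers. From the arm pose its angle is about 0.462 rad, against the marker's measured 0.44–0.47. The cup is upright on the board, and the marker and bystanders look unmoved.

```bash
python3 -c "
from rig import arm
print(arm.current_t(),arm.current_grasp_force(),arm.sign_off())"
```

```text
the job is handed in; nothing more can be done
41.9917 29.999655783176422 None
```

I handed the job in at 42.0 s: the cup is upright on the ware board and the fingers hold the lid at about 0.46 rad, matching the marker's measured 0.44–0.47 rad; no verdict came back, and the first close on the handle missed before the second, 10 mm deeper, held.

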